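Rub down the tape on a packed doughnut carton

TASK

The packed carton has just been closed with a strip of white tape along its top seam: rub the tape down so that it sticks. With the fingers shut, run the fingertips along the whole strip, from its left end (the robot's left) to its right end, keeping them on the tape and pressing lightly all the way. Do not push the top in, shove or lift the carton, or disturb anything standing around it, and come clear at the end.

Things in the scene. Friction and masses are not known exactly. Their poses are not given: they have to be found in the camera images.
- carton: The packed delivery carton: brown corrugated board, loose on the steel table, about 1 kg, 220 mm (its x) by 280 mm (its y), 120 mm high. Origin at the centre of its underside; z up. Its two top flaps meet in a seam along its y axis, at x = 0, and the white tape lies along that seam over the whole length of the carton. The y axis points to the end that is on the robot's left (the carton is turned at most 0.5 rad from square to the robot). Flat top, 120 mm above the table.
- tape_left (a point): Left end of the white tape strip on the carton's top: the middle of the strip's width, on the carton's left edge, on the tape's surface, 121 mm above the table. The strip is 50 mm wide and 1 mm proud of the board; at both ends it is folded 60 mm down the end wall.
- tape_mid (a point): Middle of the tape strip, on its surface (half-way between its ends).
- tape_right (a point): Right end of the white tape strip on the carton's top: the middle of the strip's width, on the carton's right edge, 280 mm from the left end.
- tape_near: The half of the tape strip that sticks to the near flap: 25 mm wide, 280 mm long, 1 mm thick. For judging it is counted in nine lengths, c0 at the left end to c8 at the right end (the end ones 35 mm, the others 30 mm). Origin in its middle, on its underside.
- tape_far: The half of the tape strip that sticks to the far flap, same size. Same nine lengths. Origin in its middle, on its underside.
- flap_near (a joint): Top flap on the robot's side, hinged on the carton's upper long edge 110 mm from the seam: 0 flat, grows as its seam edge is pressed in (rad; 0.01 rad = 1.1 mm at the seam). Stiff springy board: taped to the other flap it gives about 1 mm per 0.9 N pressed on the seam, anywhere along it (after a first 0.5 N), and springs back flat when let go.
- flap_far (a joint): The other top flap, on the side away from the robot; the tape makes it move together with flap_near. 0 flat, grows pressed in (rad).
- dispenser: Bystander: blue bench tape dispenser with a roll of white tape, 210 x 85 mm, 118 mm high, 0.9 kg, loose, beyond the carton's right end with about 60 mm between. Origin at the centre of its underside.
- tape_roll: Bystander: spare roll of white tape with a brown core, lying flat, 92 mm across, 50 mm high, beyond the carton's left end, loose. Origin at the centre of its underside.
- marker: Bystander: black marker with a red cap lying on the table on the robot's side of the carton, 140 mm long, 18 mm thick, loose. Origin under its middle.
- tub: Bystander: round lidded tub of pink sprinkles with a blue disc on its white lid, 102 mm across, 70 mm high, beyond the carton's left end, loose. Origin at the centre of its underside.
- spray_bottle: Bystander: white trigger spray bottle with a blue head, 84 mm across, 245 mm high, further out on the left, loose. Origin at the centre of its underside.
- sample: Bystander: ring doughnut with white icing and red nibs in a brown paper dish, 104 mm across the dish, 39 mm high, loose on the table on the far side of the carton. Origin at the centre of its underside.

How it is judged (in metres and radians):
On the way, in this order (a step that is already met when the one before it is completed fails the run):
1. the fingertips press on the tape at its left end (within the last 35 mm), centred within 22 mm of its middle line, with more than 0.15 N on that length ((contact force between the fingers and tape_near_c0 above 0.15 N or contact force between the fingers and tape_far_c0 above 0.15 N) and y of the grasp point in the frame of carton between 0.105 and 0.16 m and x of the grasp point in the frame of carton between -0.022 and 0.022 m), for 0.04 s.
2. they press on the tape 35 to 65 mm from its left end, centred within 22 mm of its middle line, with more than 0.15 N on that length ((contact force between the fingers and tape_near_c1 above 0.15 N or contact force between the fingers and tape_far_c1 above 0.15 N) and y of the grasp point in the frame of carton between 0.075 and 0.105 m and x of the grasp point in the frame of carton between -0.022 and 0.022 m), for 0.04 s.
3. they press on the tape 65 to 95 mm from its left end, centred within 22 mm of its middle line, with more than 0.15 N on that length ((contact force between the fingers and tape_near_c2 above 0.15 N or contact force between the fingers and tape_far_c2 above 0.15 N) and y of the grasp point in the frame of carton between 0.045 and 0.075 m and x of the grasp point in the frame of carton between -0.022 and 0.022 m), for 0.04 s.
4. they press on the tape 95 to 125 mm from its left end, centred within 22 mm of its middle line, with more than 0.15 N on that length ((contact force between the fingers and tape_near_c3 above 0.15 N or contact force between the fingers and tape_far_c3 above 0.15 N) and y of the grasp point in the frame of carton between 0.015 and 0.045 m and x of the grasp point in the frame of carton between -0.022 and 0.022 m), for 0.04 s.
5. they press on the tape 125 to 155 mm from its left end, centred within 22 mm of its middle line, with more than 0.15 N on that length ((contact force between the fingers and tape_near_c4 above 0.15 N or contact force between the fingers and tape_far_c4 above 0.15 N) and y of the grasp point in the frame of carton between -0.015 and 0.015 m and x of the grasp point in the frame of carton between -0.022 and 0.022 m), for 0.04 s.
6. they press on the tape 155 to 185 mm from its left end, centred within 22 mm of its middle line, with more than 0.15 N on that length ((contact force between the fingers and tape_near_c5 above 0.15 N or contact force between the fingers and tape_far_c5 above 0.15 N) and y of the grasp point in the frame of carton between -0.045 and -0.015 m and x of the grasp point in the frame of carton between -0.022 and 0.022 m), for 0.04 s.
7. they press on the tape 185 to 215 mm from its left end, centred within 22 mm of its middle line, with more than 0.15 N on that length ((contact force between the fingers and tape_near_c6 above 0.15 N or contact force between the fingers and tape_far_c6 above 0.15 N) and y of the grasp point in the frame of carton between -0.075 and -0.045 m and x of the grasp point in the frame of carton between -0.022 and 0.022 m), for 0.04 s.
8. they press on the tape 215 to 245 mm from its left end, centred within 22 mm of its middle line, with more than 0.15 N on that length ((contact force between the fingers and tape_near_c7 above 0.15 N or contact force between the fingers and tape_far_c7 above 0.15 N) and y of the grasp point in the frame of carton between -0.105 and -0.075 m and x of the grasp point in the frame of carton between -0.022 and 0.022 m), for 0.04 s.
9. they press on the tape at its right end (within the last 35 mm), centred within 22 mm of its middle line, with more than 0.15 N on that length ((contact force between the fingers and tape_near_c8 above 0.15 N or contact force between the fingers and tape_far_c8 above 0.15 N) and y of the grasp point in the frame of carton between -0.16 and -0.105 m and x of the grasp point in the frame of carton between -0.022 and 0.022 m), for 0.04 s.
At the end, for the whole second after the job is handed in: The whole tape has been pressed from left to right; the carton stands flat within 25 mm of where it was, its flaps sprung back flat (within 0.02 rad), everything at rest, and every bystander is upright and within 20 mm of where it was (distance of carton from where it was at the start of the episode below 0.025 m and angle between carton's own z axis and vertical below 0.04 rad and height (world z) of carton below 0.005 m and linear speed of carton below 0.01 m/s and value of joint each of flap_near, flap_far below 0.02 rad and distance of each of dispenser, tape_roll, marker, tub, spray_bottle, sample from where it was at the start of the episode below 0.02 m and linear speed of each of dispenser, tape_roll, marker, tub, spray_bottle, sample below 0.02 m/s and angle between each of dispenser, tape_roll, marker, tub, spray_bottle, sample's own z axis and vertical below 0.1 rad); the robot touches nothing.
It fails at once if the carton's top is pressed in more than 15 mm at the seam (value of joint any of flap_near, flap_far above 0.137 rad).
It fails at once if the carton is shoved or carried more than 25 mm (distance of carton from where it was at the start of the episode above 0.025 m).
It fails at once if the carton is lifted or tipped (height (world z) of carton above 0.01 m or angle between carton's own z axis and vertical above 0.08 rad).
It fails at once if a bystander (dispenser, tape roll, marker, tub, spray bottle or doughnut in its dish) is moved more than 20 mm (distance of any of dispenser, tape_roll, marker, tub, spray_bottle, sample from where it was at the start of the episode above 0.02 m).
It also fails if it takes over 45 s, if anything falls off the work surface, if the arm or the gripper's body presses on something with over 40 N, if the wrist force passes 120 N, or if a joint passes its speed limit or range.

ROBOT

A 6-joint arm with a two-finger parallel gripper is mounted at the origin on the work surface. World frame = base frame: x ahead of the robot, y to its left, z up, the work surface at z = 0. Lengths are in m, angles in degrees, forces in N, time in s.
With the tool pointing down it reaches from about 0.4 to 0.825 m from the base axis. Payload 7 kg.
Tool frame: the origin (TCP) lies on the centre line of the jaws, within the pads' length; the fingertips stand 11 mm ahead of it and the grasp point (between the pads) lies 8 mm behind it; z points along the fingers, y is the line along which they close (so a half turn about z gives the same grasp; the last joint's range is limited). The gripper opens to 88 mm and grips with 3 to 60 N. Pads are 19 mm wide; open, the fingers measure 130 mm over their backs; the gripper's body (78 mm by 193 mm) begins 47 mm behind the grasp point.
Start: joints at [79.876, 20.546, 0.682, 0, -70.136, -16.507], TCP at [0.303, 0.603, 0.238] pointing down, gripper open.
Joint ranges: [-176.03, 176.03], [-82.01, 121.73], [-58.28, 71.71], [-173.87, 95.51], [-174.79, -0.11], [-173.66, 173.66]. Speed limits (degrees/s): [136.94, 136.94, 172.46, 180, 180, 180].

INTERFACE

Orientations are given as [roll, pitch, yaw] about the fixed x, y, z axes, in that order (R = Rz(yaw) Ry(pitch) Rx(roll)).
In Python, from plant import r, capture, camera_model, job gives the robot as it stands.
- The arm moves only by the tool drive_tool, never from a script. Its argument "increments" is a list that holds one entry, the list of rows, each a list of 5 numbers: the gripper's target within -1 to 1 (fully open at 1, half-way at 0, shut at -1), then the shift along the tool's x, y, z scaled (see below), then the turn about the tool's z scaled (see below). In form: [[[gripper, tx, ty, tz, roll], ...]]. A call has 1 to 5 rows; each row is the pose to reach, as a shift and turn from the pose commanded when the call began, along the tool's axes at that moment, turning the shorter way round; what a row does not reach only later rows make up. The controller multiplies each number of a shift by 120 mm and each number of a turn by 360 degrees. A row lasts 1/8 s, in which the tool goes at most 62.5 mm and 10.7 degrees, less where a joint would pass 70% of its speed; a pose out of reach is approached as far as the arm can. A call with a number of a shift or a turn outside -1 to 1 is refused whole. A call with a gripper value outside its range is refused whole. The fingers move at their own pace and stop on an object; "squeeze" is the grip in N (left out, the last holds). Time passes only in rows, so rows that repeat a pose let the fingers close. It gives the time, the measured TCP pose, the force, the opening and the grip force at its end, in the units of the state.
- r.get_state(): the state, without advancing time (a new reading comes with each control period).
- capture(name): name is "side" or "top" or "wrist"; returns the picture (480x640x3 uint8, red, green, blue); there is no depth.
- camera_model(name): a dict with "camera_matrix" (3x3 intrinsics, pixels), "rvec" (rotation vector, rad) and "tvec" (3), from world to camera coordinates, as OpenCV has them. Camera axes: x right, y down, z forward; pixel columns grow to the right and rows downward; lengths in m; the calibration is good to about 2 mm. The wrist camera is an equidistant fisheye: a pixel r from the principal point sees the ray r / f radians off the axis. A picture is of the moment at which its call begins: read the wrist's pose just before it. camera_model takes no time and is no camera call; for the wrist camera it gives the pose at the moment of the call.
- job.close_job(): hands the job in; it is judged then, once.
The state is a dict: "time_s": time; "joints": joint angles; "qd": joint speeds; "joint_torque": joint torques, N m; "tcp_pos": TCP position; "eef_rot": TCP orientation; "contact_force": force on the tool from outside, world axes, zero at the start; "moment": the same for the moment, N m; "gripper_width": finger opening in m; "gripper_force": force on a finger pad.
Only numpy, scipy, OpenCV 4.12 (cv2) and the standard library are available. Lean on these libraries where they do the work, as an engineer would, in place of code of your own. Each camera call takes 0.05 s, during which the arm holds its last target. There are 200 camera calls.

## Working session

There is one attempt and no reset: what is moved stays moved. The work goes in short steps, Python scripts to look and compute and a tool call to move; the robot and the scene stay as the last step left them, time stands still between calls to the robot, and variables do not carry over. Pictures are saved under pics/ and viewed, at most 10 in all, crops included, and the job is handed in when it is done.

Besides the shell and the picture viewer there is one more tool, called by a JSON object that holds its "api" and its "payload", one argument or row to a line. drive_tool: Moves the arm, as the interface text tells. Its arguments: {"type":"object","properties":{"increments":{"type":"array"},"squeeze":{"type":"number"}},"required":["increments"]}

```bash
mkdir -p pics
python3 - <<'E'
from plant import r,capture,camera_model
import cv2
s=r.get_state();print({k:s[k] for k in('time_s','tcp_pos','eef_rot','contact_force','gripper_width')})
for n in('top','side'):
    cv2.imwrite(f'pics/{n}0.png',capture(n)[:,:,::-1]);print(n,camera_model(n))
E
```

```text
{'time_s': 0.0, 'tcp_pos': array([0.30235758, 0.60297096, 0.23663845]), 'eef_rot': array([ 1.79906934e+02, -6.60990665e-03, -2.66378224e+01]), 'contact_force': array([-0.76900684,  0.10258726, -0.63601685]), 'gripper_width': 0.08757517314733446}
top {'camera_matrix': array([[503.1745236 ,   0.        , 325.57384333],
       [  0.        , 503.1745236 , 246.96556661],
       [  0.        ,   0.        ,   1.        ]]), 'rvec': array([ 2.22805454, -2.16987365,  0.04805332]), 'tvec': array([0.09134326, 0.55763401, 1.3527227 ])}
side {'camera_matrix': array([[473.65080603,   0.        , 317.98651689],
       [  0.        , 473.65080603, 232.37861994],
       [  0.        ,   0.        ,   1.        ]]), 'rvec': array([ 2.44397266, -0.24541538,  0.1144428 ]), 'tvec': array([-0.50587169,  0.2391981 ,  0.88719734])}
```

View pics/top0.png

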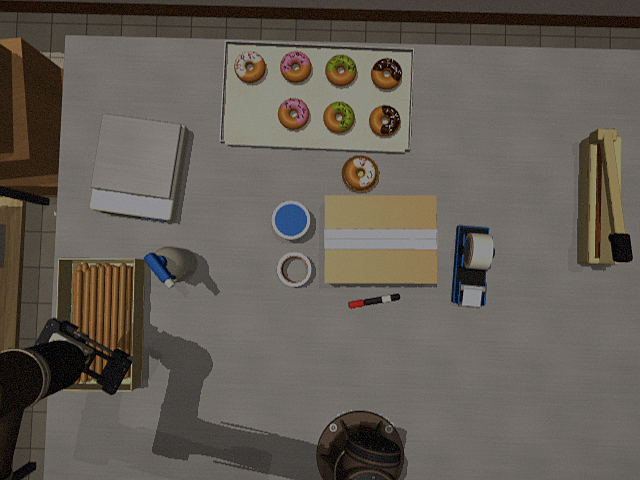

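View pics/side0.png

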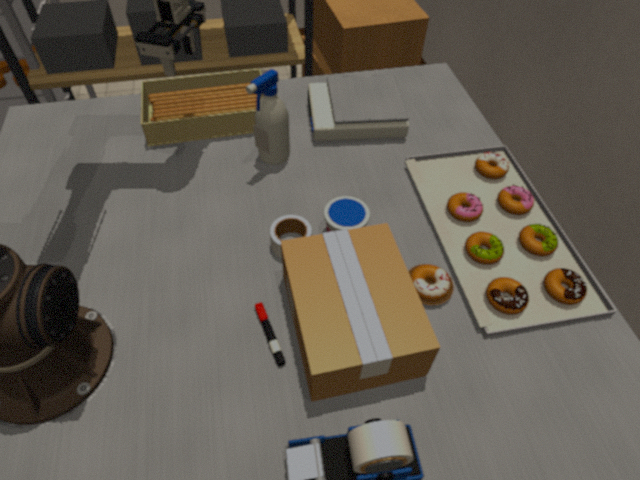

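The top view shows the carton at about columns 324–437 and rows 195–284, nearly square, with the tape across it at rows 230–248. The tub is at (291,221), the roll at (295,270) and the dispenser at (472,265). The side view shows the tape running from about (337,232) to (376,370).

```bash
cat > h.py <<'E'
import numpy as np,cv2
from plant import r,capture,camera_model
def ray(n,uv,z):
    m=camera_model(n);R=cv2.Rodrigues(m['rvec'])[0];c=-R.T@m['tvec']
    d=np.c_[cv2.undistortPoints(np.float64(uv).reshape(-1,1,2),m['camera_matrix'],None)[:,0],np.ones(len(uv))]@R
    return c+d*((z-c[2])/d[:,2])[:,None]
E
python3 - <<'E'
from h import *
for n,box in(('top',(315,185,450,295)),('side',(270,215,450,405))):
    im=cv2.imread(f'pics/{n}0.png');hsv=cv2.cvtColor(im,cv2.COLOR_BGR2HSV)
    x0,y0,x1,y1=box
    br=np.zeros(im.shape[:2],np.uint8);br[y0:y1,x0:x1]=cv2.inRange(hsv,(10,60,130),(30,255,255))[y0:y1,x0:x1]
    br=cv2.morphologyEx(br,cv2.MORPH_OPEN,np.ones((3,3)))
    cs=[c for c in cv2.findContours(br,0,2)[0] if cv2.contourArea(c)>800]
    for c in cs:
        q=cv2.boxPoints(cv2.minAreaRect(c)) if n=='top' else cv2.approxPolyDP(c,4,True)[:,0]
        print(n,cv2.contourArea(c),q.round(1).tolist(),'\n',ray(n,q,.12)[:,:2].round(4).tolist())
    hull=cv2.convexHull(np.vstack(cs));k=np.zeros_like(br);cv2.fillConvexPoly(k,hull,255)
    k=cv2.erode(k,np.ones((3,3)))
    w=cv2.inRange(hsv,(0,0,140),(180,50,255))&k
    c=max(cv2.findContours(w,0,2)[0],key=cv2.contourArea);q=cv2.boxPoints(cv2.minAreaRect(c))
    print(n,'tape',q.round(1).tolist(),ray(n,q,.121)[:,:2].round(4).tolist())
    m=camera_model(n);R=cv2.Rodrigues(m['rvec'])[0];print('cam',-R.T@m['tvec'])
E
```

```text
top 3586.5 [[325.0, 249.0], [436.0, 249.0], [436.0, 282.0], [325.0, 282.0]] 
 [[0.5452, 0.1073], [0.5525, -0.1699], [0.4703, -0.1713], [0.4629, 0.1051]]
top 3619.5 [[325.0, 228.0], [325.0, 195.0], [436.0, 195.0], [436.0, 228.0]] 
 [[0.5977, 0.1087], [0.6807, 0.1109], [0.6881, -0.1676], [0.6051, -0.169]]
top tape [[326.0, 229.0], [435.0, 229.0], [435.0, 249.0], [326.0, 249.0]] [[0.5952, 0.1061], [0.6024, -0.1663], [0.5524, -0.1672], [0.5452, 0.1048]]
cam [0.49516943 0.1050307  1.3758393 ]
side 6228.5 [[321, 234], [281, 240], [312, 373], [361, 363]] 
 [[0.5429, 0.1056], [0.4629, 0.1056], [0.4688, -0.1719], [0.55, -0.1711]]
side 6008.5 [[349, 229], [392, 355], [439, 347], [414, 285], [437, 267], [419, 267], [412, 280], [387, 223]] 
 [[0.6007, 0.1075], [0.6037, -0.1677], [0.6851, -0.1696], [0.6848, -0.0446], [0.7409, -0.0146], [0.7074, -0.0081], [0.6848, -0.0334], [0.6804, 0.1083]]
side tape [[319.70001220703125, 235.10000610351562], [348.20001220703125, 225.60000610351562], [391.70001220703125, 356.1000061035156], [363.20001220703125, 365.6000061035156]] [[0.5396, 0.1025], [0.601, 0.1157], [0.6024, -0.1699], [0.5522, -0.1765]]
cam [ 0.40134731 -0.47158638  0.84662131]
```

```bash
cat >> h.py <<'E'
def go(p,yaw=-88.8):
    s=r.get_state();q=s['tcp_pos'];y=s['eef_rot'][2];a=np.radians(y)
    d=np.array(p)-q
    t=np.array([d[0]*np.cos(a)+d[1]*np.sin(a),d[0]*np.sin(a)-d[1]*np.cos(a),-d[2]])/.12
    print(s['time_s'],q.round(4),s['eef_rot'].round(1),'F',s['contact_force'].round(2),'w',round(s['gripper_width'],4));print('shift',t.round(3),'turn',round((y-yaw+180)%360-180,1)/360)
E
python3 -c "
from h import *
go((.5713,.094,.34))
print(ray('top',[[150,262],[175,262]],.1))"
```

```text
0.1 [0.3024 0.603  0.2367] [179.9  -0.  -26.6] F [ 0.53 -0.6   1.  ] w 0.0874
shift [ 3.905  2.787 -0.861] turn 0.17277777777777778
[[0.50126877 0.54979582 0.1       ]
 [0.50294443 0.48646713 0.1       ]]
```

{"api": "drive_tool", "payload": {
  "increments": [
    [[-1,0,0,-0.4,0],[-1,0,0,-0.85,0],[-1,0,0,-0.85,0],[-1,0,0,-0.85,0]]
  ],
  "squeeze": 5
}}

```text
time_s: 0.6
tcp_pos: [0.3023, 0.6032, 0.339]
eef_rot: [180.0, 0.0, -26.6]
contact_force: [-0.6, -0.2, 0.3]
gripper_width: 0.0535
gripper_force: 0.0
```

{"api": "drive_tool", "payload": {
  "increments": [
    [[-1,0.35,0.25,0,0.025],[-1,0.7,0.5,0,0.05],[-1,1,0.71,0,0.075],[-1,1,0.71,0,0.1],[-1,1,0.71,0,0.1]]
  ]
}}

```text
time_s: 1.23
tcp_pos: [0.3717, 0.4726, 0.3383]
eef_rot: [179.9, -0.1, -62.6]
contact_force: [-0.1, -0.1, -0.6]
gripper_width: 0.0035
gripper_force: 0.0
```

```bash
python3 -c "
from h import *
go((.5713,.094,.34))"
```

```text
1.225 [0.3717 0.4726 0.3383] [ 1.799e+02 -1.000e-01 -6.260e+01] F [-0.05 -0.11 -0.58] w 0.0035
shift [ 3.567 -0.027 -0.014] turn 0.07277777777777777
```

Positive roll decreases the yaw, as expected.

{"api": "drive_tool", "payload": {
  "increments": [
    [[-1,0.4,0,0,0.02],[-1,0.8,0,0,0.04],[-1,1,0,0,0.06],[-1,1,0,0,0.073],[-1,1,0,0,0.073]]
  ]
}}

```text
time_s: 1.85
tcp_pos: [0.4266, 0.3669, 0.3387]
eef_rot: [179.9, -0.1, -88.7]
contact_force: [0.6, -0.1, 0.6]
gripper_width: 0.0003
gripper_force: 0.0
```

```bash
python3 -c "
from h import *
go((.5713,.094,.34))"
```

```text
1.85 [0.4266 0.3669 0.3387] [ 1.799e+02 -1.000e-01 -8.870e+01] F [ 0.58 -0.06  0.58] w 0.0003
shift [ 2.301 -1.154 -0.011] turn 0.0002777777777777778
```

{"api": "drive_tool", "payload": {
  "increments": [
    [[-1,0.4,-0.2,0,0],[-1,0.8,-0.4,0,0],[-1,1,-0.58,0,0],[-1,1,-0.58,0,0]]
  ]
}}

```text
time_s: 2.35
tcp_pos: [0.4994, 0.2472, 0.3388]
eef_rot: [179.9, -0.1, -88.8]
contact_force: [0.3, 1.0, -0.6]
gripper_width: 0.0005
gripper_force: 0.0
```

{"api": "drive_tool", "payload": {
  "increments": [
    [[-1,0.4,-0.2,0,0],[-1,0.8,-0.4,0,0],[-1,1,-0.58,0,0],[-1,1,-0.58,0,0]]
  ]
}}

```text
time_s: 2.85
tcp_pos: [0.5712, 0.1291, 0.3384]
eef_rot: [179.9, -0.1, -88.8]
contact_force: [-1.1, 1.0, -0.4]
gripper_width: 0.0003
gripper_force: 0.0
```

{"api": "drive_tool", "payload": {
  "increments": [
    [[-1,0.3,0,0.3,0],[-1,0.3,0,0.6,0],[-1,0.3,0,1,0],[-1,0.3,0,1,0]]
  ]
}}

```text
time_s: 3.35
tcp_pos: [0.5687, 0.0939, 0.2161]
eef_rot: [179.6, -0.1, -88.8]
contact_force: [0.1, 0.4, -0.1]
gripper_width: 0.0
gripper_force: 0.0
```

```bash
python3 -c "
from h import *
go((.5713,.094,.132))
cv2.imwrite('pics/side1.png',capture('side')[:,:,::-1])"
```

```text
3.35 [0.5687 0.0939 0.2161] [ 1.796e+02 -1.000e-01 -8.880e+01] F [ 0.15  0.45 -0.14] w 0.0
shift [ 0.    -0.022  0.701] turn 0.0
```

View pics/side1.png

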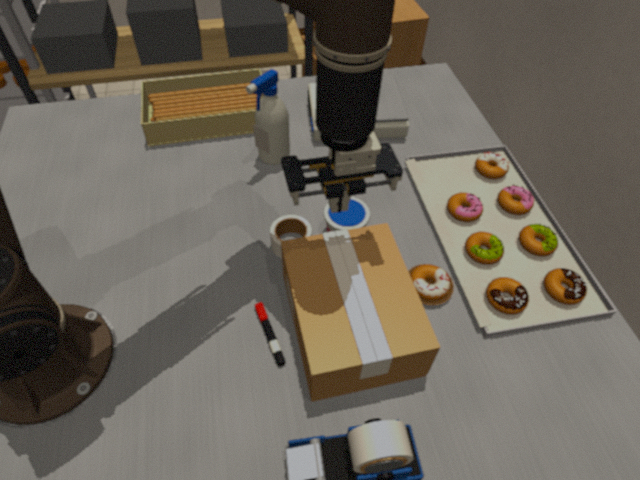

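The closed fingers hang above the tape's left end, with the tips near (345,205), and nothing has moved. I'll descend in steps.

{"api": "drive_tool", "payload": {
  "increments": [
    [[-1,0,-0.02,0.25,0],[-1,0,-0.02,0.5,0],[-1,0,-0.02,0.6,0],[-1,0,-0.02,0.6,0],[-1,0,-0.02,0.6,0]]
  ]
}}

```text
time_s: 4.03
tcp_pos: [0.5747, 0.0941, 0.1494]
eef_rot: [-179.9, 0.0, -88.9]
contact_force: [0.0, -0.6, -0.0]
gripper_width: 0.0004
gripper_force: 0.0
```

{"api": "drive_tool", "payload": {
  "increments": [
    [[-1,0,0,0.03,0],[-1,0,0,0.06,0],[-1,0,0,0.08,0],[-1,0,0,0.1,0],[-1,0,0,0.1,0]]
  ]
}}

```text
time_s: 4.65
tcp_pos: [0.5735, 0.0935, 0.1353]
eef_rot: [180.0, -0.0, -88.9]
contact_force: [-0.4, 0.0, -0.2]
gripper_width: 0.0005
gripper_force: 0.0
```

```bash
python3 -c "
from h import *
go((.5713,.094,.128))"
```

```text
4.65 [0.5735 0.0935 0.1353] [180.   -0.  -88.9] F [-0.42  0.01 -0.22] w 0.0005
shift [-0.005  0.018  0.061] turn -0.0002777777777777778
```

{"api": "drive_tool", "payload": {
  "increments": [
    [[-1,0,-0.015,0.02,0],[-1,0,-0.015,0.04,0],[-1,0,-0.015,0.05,0],[-1,0,-0.015,0.05,0],[-1,0,-0.015,0.05,0]]
  ]
}}

```text
time_s: 5.28
tcp_pos: [0.5757, 0.0937, 0.1299]
eef_rot: [-180.0, 0.0, -88.9]
contact_force: [0.9, -0.2, 2.4]
gripper_width: 0.0003
gripper_force: 1.3
```

```bash
python3 -c "
from h import *
go((.5713,.094,.128))
import numpy as np
F=[]
for _ in range(6): capture('side');F.append(r.get_state()['contact_force'])
print(np.mean(F,0),np.std(F,0));go((.5713,.094,.128))"
```

```text
5.275 [0.5757 0.0937 0.1299] [-180.     0.   -88.9] F [ 0.91 -0.17  2.4 ] w 0.0003
shift [-0.003  0.037  0.016] turn -0.0002777777777777778
[ 1.37834061 -0.2459058   2.68550483] [0.62021549 0.25905325 0.40106378]
5.575 [0.5757 0.0937 0.1298] [-180.     0.   -88.9] F [1.89 0.02 2.5 ] w 0.0006
shift [-0.003  0.037  0.015] turn -0.0002777777777777778
```

Contact is at 2.5 N, and I'm 4 mm off the midline, which is within tolerance. Now the stroke, with a slight correction across the tape.

{"api": "drive_tool", "payload": {
  "increments": [
    [[-1,0.05,0.01,0.01,0],[-1,0.12,0.02,0.01,0],[-1,0.2,0.03,0.01,0],[-1,0.28,0.03,0.01,0],[-1,0.35,0.03,0.01,0]]
  ]
}}

```text
time_s: 6.2
tcp_pos: [0.5725, 0.0508, 0.1284]
eef_rot: [180.0, 0.0, -88.9]
contact_force: [-1.5, 4.1, 3.7]
gripper_width: 0.0004
gripper_force: 2.0
```

```bash
python3 -c "
from h import *
go((.577,-.156,.129))"
```

```text
6.2 [0.5725 0.0508 0.1284] [180.    0.  -88.9] F [-1.46  4.14  3.71] w 0.0004
shift [ 1.723 -0.005 -0.005] turn -0.0002777777777777778
```

{"api": "drive_tool", "payload": {
  "increments": [
    [[-1,0.06,0,-0.007,0],[-1,0.13,0,-0.01,0],[-1,0.2,0,-0.01,0],[-1,0.27,0,-0.01,0],[-1,0.35,0,-0.01,0]]
  ]
}}

```text
time_s: 6.82
tcp_pos: [0.5734, 0.009, 0.1295]
eef_rot: [180.0, -0.0, -88.9]
contact_force: [-0.5, 2.6, 2.3]
gripper_width: 0.0006
gripper_force: 1.4
```

Run:
```python
from h import *
go((.577,-.156,.129))
im=capture('top')[:,:,::-1];cv2.imwrite('pics/top1.png',im)
b=cv2.imread('pics/top0.png')
for i in(b,im):
    m=cv2.inRange(cv2.cvtColor(np.ascontiguousarray(i),cv2.COLOR_BGR2HSV),(10,60,130),(30,255,255))
    t=m[255:280,315:450].sum(0)/255/25
    print((315+np.where(t>.5)[0][[0,-1]]),[round(float(t[k]),2) for k in(8,9,10,11,120,121,122,123)])
```

```text
6.825 [0.5734 0.009  0.1295] [180.   -0.  -88.9] F [-0.49  2.65  2.3 ] w 0.0006
shift [ 1.375 -0.004  0.004] turn -0.0002777777777777778
[325 436] [0.0, 0.0, 1.0, 1.0, 1.0, 0.96, 0.0, 0.0]
[421 436] [0.0, 0.0, 0.0, 0.0, 1.0, 1.0, 0.0, 0.0]
```

The carton hasn't shifted, so I'll continue.

{"api": "drive_tool", "payload": {
  "increments": [
    [[-1,0.07,0,0.002,0],[-1,0.15,0,0.002,0],[-1,0.22,0,0.002,0],[-1,0.3,0,0.002,0],[-1,0.37,0,0.002,0]]
  ]
}}

```text
time_s: 7.5
tcp_pos: [0.5742, -0.0355, 0.1293]
eef_rot: [180.0, -0.0, -88.9]
contact_force: [0.4, 2.6, 3.4]
gripper_width: 0.0004
gripper_force: 1.5
```

{"api": "drive_tool", "payload": {
  "increments": [
    [[-1,0.07,0,0,0],[-1,0.15,0,0,0],[-1,0.22,0,0,0],[-1,0.3,0,0,0],[-1,0.37,0,0,0]]
  ]
}}

```text
time_s: 8.12
tcp_pos: [0.5751, -0.0799, 0.1293]
eef_rot: [180.0, -0.0, -88.9]
contact_force: [0.3, 2.9, 2.9]
gripper_width: 0.0003
gripper_force: 1.5
```

```bash
python3 -c "
from h import *
go((.577,-.156,.129))"
```

```text
8.125 [ 0.5751 -0.0799  0.1293] [180.   -0.  -88.9] F [0.34 2.9  2.94] w 0.0003
shift [ 0.635 -0.004  0.002] turn -0.0002777777777777778
```

{"api": "drive_tool", "payload": {
  "increments": [
    [[-1,0.07,0,0,0],[-1,0.15,0,0,0],[-1,0.22,0,0,0],[-1,0.3,0,0,0],[-1,0.37,0,0,0]]
  ]
}}

```text
time_s: 8.75
tcp_pos: [0.5759, -0.1243, 0.1293]
eef_rot: [180.0, 0.0, -88.9]
contact_force: [-0.3, 2.3, 3.2]
gripper_width: 0.0005
gripper_force: 1.5
```

{"api": "drive_tool", "payload": {
  "increments": [
    [[-1,0.07,0,0,0],[-1,0.15,0,0,0],[-1,0.22,0,0,0],[-1,0.27,0,0,0],[-1,0.27,0,0,0]]
  ]
}}

```text
time_s: 9.38
tcp_pos: [0.5765, -0.1569, 0.1294]
eef_rot: [180.0, -0.0, -88.9]
contact_force: [0.8, -2.5, 2.4]
gripper_width: 0.0007
gripper_force: 1.5
```

```bash
python3 -c "
from h import *
go((.577,-.156,.129))
cv2.imwrite('pics/side2.png',capture('side')[:,:,::-1])"
```

```text
9.375 [ 0.5765 -0.1569  0.1294] [180.   -0.  -88.9] F [ 0.79 -2.48  2.44] w 0.0007
shift [-0.008 -0.004  0.003] turn -0.0002777777777777778
```

View pics/side2.png

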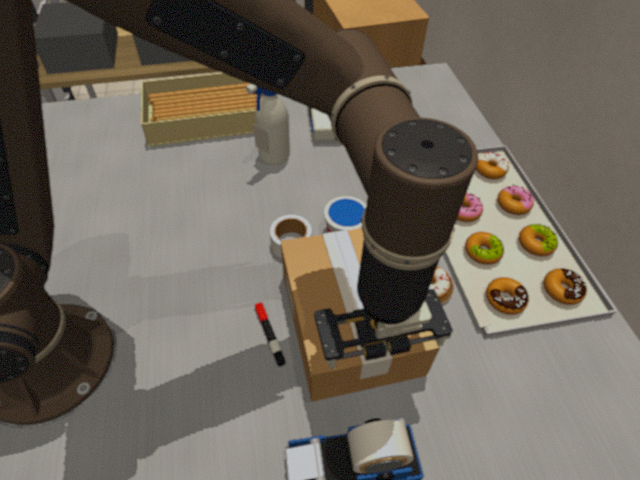

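The fingers are on the tape's right end, around (375,355). The carton's corners are where they were, (281,240) and (312,395), and the bystanders haven't moved. Lifting clear.

{"api": "drive_tool", "payload": {
  "increments": [
    [[-1,0,0,-0.1,0],[-1,0,0,-0.3,0],[-1,0,0,-0.6,0],[-1,0,0,-0.9,0],[-1,0,0,-0.9,0]]
  ]
}}

```text
time_s: 10.05
tcp_pos: [0.578, -0.1559, 0.2412]
eef_rot: [-179.7, -0.0, -88.9]
contact_force: [0.5, 0.4, -0.8]
gripper_width: 0.0003
gripper_force: 0.0
```

{"api": "drive_tool", "payload": {
  "increments": [
    [[-1,0,0,-0.1,0],[-1,0,0,-0.1,0],[-1,0,0,-0.1,0],[-1,0,0,-0.1,0],[-1,0,0,-0.1,0]]
  ]
}}

```text
time_s: 10.68
tcp_pos: [0.5764, -0.156, 0.2489]
eef_rot: [180.0, -0.0, -88.9]
contact_force: [-0.0, -0.2, 0.0]
gripper_width: 0.0007
gripper_force: 0.0
```

```bash
python3 -c "
from h import *
go((.577,-.156,.129))
from plant import job
print(job.close_job())"
```

```text
10.675 [ 0.5764 -0.156   0.2489] [180.   -0.  -88.9] F [-0.02 -0.23  0.  ] w 0.0007
shift [ 0.    -0.005  0.999] turn -0.0002777777777777778
the job is handed in; nothing more can be done
None
```

I rubbed the tape down from its left end to its right end at about 2–4 N with no visible movement of the carton or bystanders, lifted clear, and handed the job in at about 10.7 s; no verdict was returned.

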